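# Repack the leaning filter column of the analyser's water unit

## Robot

A 6-joint arm with a two-finger parallel gripper is mounted at the origin on the work surface. World frame = base frame: x ahead of the robot, y to its left, z up, the work surface at z = 0. Lengths are in m, angles in rad, forces in N, time in s.
With the tool pointing down it reaches from about 0.3 to 0.775 m from the base axis. Payload 14.6 kg.
Tool frame: the origin (TCP) lies on the centre line of the jaws, within the pads' length; the fingertips stand 19 mm ahead of it and the grasp point (between the pads) is the TCP; y points along the fingers, x is the direction in which the jaws open and shut, and the axes are right-handed (so a half turn about y gives the same grasp; the last joint's range is limited). The gripper opens to 94 mm and grips with 3 to 60 N. Pads are 16 mm wide; open, the fingers measure 119 mm over their backs; the gripper's body (75 mm by 177 mm) begins 78 mm behind the grasp point.
Start: joints at [1.158, 0.3, 1.521, -0, 1.321, -0.067], TCP at [0.186, 0.517, 0.224] pointing down, gripper open.
Joint ranges: [-3.03, 3.03], [-0.79, 2.21], [0.23, 2.52], [-1.04, 4.18], [0, 3.07], [-2.55, 2.55]. Speed limits (rad/s): [2.22, 2.22, 2.57, 3.14, 3.14, 3.14].

## Interface

Orientations are given as [roll, pitch, yaw] about the fixed x, y, z axes, in that order (R = Rz(yaw) Ry(pitch) Rx(roll)).
In Python, from station import ctrl, optics gives the robot as it stands.
- The arm moves only by the tool jog_arm, never from a script. Its argument "targets" is a list of rows, each a list of 3 entries, a list of its own where there are three numbers: the finger opening in cm, from 0 to 9.4, then the shift along the tool's x, y, z in cm, then the turn about the tool's y in rad. A call has 1 to 10 rows; each row is the pose to reach, as a shift and turn from the pose commanded when the call began, along the tool's axes at that moment; what a row does not reach only later rows make up. A row lasts 1/10 s, in which the tool goes at most 50 mm and 8.59 degrees, less where a joint would pass 70% of its speed; a pose out of reach is approached as far as the arm can. A call with a gripper value outside its range is refused whole. The fingers move at their own pace and stop on an object; "grip_force" is the grip in N (left out, the last holds). Time passes only in rows, so rows that repeat a pose let the fingers close. It gives the time, the measured TCP pose, the force and the opening at its end, in the units of the state.
- ctrl.get_obs(): the state, without advancing time (a new reading comes with each control period).
- optics.camera(name): name is "scene" or "top" or "wrist"; returns a dict with "img" (384x512x3 uint8, red, green, blue), "range_z" (384x512 float32, m along the optical axis (not along the pixel's ray), 0 where there is no reading), "camera_matrix" (3x3 intrinsics, pixels), "world_to_cam" (4x4, takes a point from world to camera coordinates); the wrist camera has in their place "mount" (4x4, takes a point from camera to tool coordinates, whose origin is the TCP and whose axes are the tool frame's). Camera axes: x right, y up, looking along -z (the intrinsics and any distortion apply to the point x, -y, -z); pixel columns grow to the right and rows downward; lengths in m; the calibration is good to about 2 mm. A picture is of the moment at which its call begins: read the wrist's pose just before it.
- ctrl.hand_in(): hands the job in, once; it reports no verdict.
The state is a dict: "time_s": time; "qpos": joint angles; "joint_vel": joint speeds; "tau": joint torques, N m; "ee_pos": TCP position; "eef_rot": TCP orientation; "force": force on the tool from outside, world axes, zero at the start; "moment": the same for the moment, N m; "grip_width": finger opening in m.
Only numpy, scipy, OpenCV 4.12 (cv2) and the standard library are available. Lean on these libraries where they do the work, as an engineer would, in place of code of your own. Each camera call takes 0.05 s, during which the arm holds its last target. There are 200 camera calls.

## Task

Refit the water unit's leaning filter column: take the black carbon plug from the steel tray and start it in the open mouth, on top of the white plug that is already part-way in, then let go of it. Take the orange-handled tamping rod and ram both plugs down the column together until they bottom out and sit firmly on the stop, then stand the rod back in its holder. Leave the spare white plug and the other things on the bench where they are.

Things in the scene. Friction and masses are not known exactly. Their poses are not given: they have to be found in the camera images.
- column: Clear round filter column fixed on the water unit, leaning 29 deg (0.5 rad) from vertical. Origin: centre of the flat stop at the bottom of the bore; z runs up the bore and out of the mouth, y is level. Bore 33 mm, 120 mm deep. Four springy ribs, from 10 mm below the rim to the bottom, grip the plugs: pushing takes about 4 to 8 N all the way, plugs stay where left, and on the stop they stop dead.
- mouth (a point): Centre of the rim of the column's open mouth, 120 mm up the column's z axis from its origin; same axes as the column. Blue collar, 51 mm outside diameter; the bore is flared from 33 to 42 mm over the top 7 mm.
- unit: Water unit, fixed: base plate 250 x 150 x 8 mm carrying the column, whose mouth leans towards the unit's -x side. A prop under the column stays at least 45 mm below the rim; a beige pump box behind the column's foot is 85 mm high (102 mm with its gauge). Origin: underside of the base plate, 50 mm below the column's origin; z up.
- white: White sintered plug, 30 mm diameter, 34 mm long, 40 g, already part-way down the column with its top about 20 mm below the rim. Origin: centre of its lower end; z along its axis, towards the mouth. Home when its lower end is on the column's stop.
- carbon: Black carbon plug, 30 mm diameter, 34 mm long, about 22 g, edges chamfered 2 mm, standing on end in the tray. Origin: centre of its lower end; z along its axis, up. Home when it sits on the white plug in the column: its lower end 34 mm above the stop, its top 52 mm below the rim.
- spare: Spare white plug, same size as the others, standing in the tray with its centre 84 mm from the black plug's; to be left alone.
- tray: Shallow steel tray, fixed, 165 x 115 mm, rim 12 mm high, floor 3 mm thick. Origin: centre of its underside; the two plugs stand on its long (x) axis, 42 mm either side of the origin.
- rod: Tamping rod, 147 mm long, about 120 g, standing upright in its holder. Origin: centre of the flat underside of its foot; z up the rod. White foot 26 mm diameter, 12 mm high, tapering to the 15 mm steel stem; steel disc 30 mm diameter at 85 to 89 mm; orange square handle 24 x 24 mm from 89 to 145 mm, its flats square to the rod's x and y axes.
- holder: Rod holder, fixed: grey cup on a 100 x 100 x 8 mm dark base plate. Origin: centre of its underside, z up. The cup's floor is 8 mm above the origin, its rim 70 mm above it; bore 31 mm, flared to 44 mm over the top 8 mm. The rod stands in it foot down.
- cap: Blue screw cap of the column with a hose nipple, 54 mm diameter, 40 mm high, lying loose on the bench; leave alone. Origin: centre of its underside.
- bottle: Amber reagent bottle, 60 mm diameter, 125 mm high; leave alone. Origin: centre of its underside.
- vial: Small control vial with a red cap, 29 mm diameter, 55 mm high; leave alone. Origin: centre of its underside.
- cup: Specimen cup with a yellow lid, 66 mm diameter, 69 mm high; leave alone. Origin: centre of its underside.
- rack: Blue rack of capped sample tubes, 66 x 170 mm, 102 mm high; leave alone. Origin: centre of its underside.
Mind the look-alikes: they are no part of the job. Several things look just like the carbon: the one meant starts farthest from the robot's base.

How it is judged:
By the outcome, as a careful person would: the job done as asked, in the order asked, and still so for the second after the job is handed in, with the robot touching nothing.
It also fails if it takes over 67 s, if anything falls off the work surface, if the arm or the gripper's body presses on something with over 40 N, if the wrist force passes 120 N, or if a joint passes its speed limit or range.

## Working session

There is one attempt and no reset: what is moved stays moved. The work goes in short steps, Python scripts to look and compute and a tool call to move; the robot and the scene stay as the last step left them, time stands still between calls to the robot, and variables do not carry over. Pictures are saved under pics/ and viewed, about 8 in all and at most 12, crops included, and the job is handed in when it is done.

Besides the shell and the picture viewer there is one more tool, called after "Request:" by a JSON object that holds its "name" and its "arguments". jog_arm: Moves the arm, as the interface text tells. Its arguments: {"type":"object","properties":{"targets":{"type":"array","items":{"type":"array"}},"grip_force":{"type":"number"}},"required":["targets"]}

```bash
mkdir -p pics; ls
python3 - <<'E'
from station import ctrl, optics
import cv2,numpy as np,pickle
print(ctrl.get_obs())
for n in ("scene","top"):
    c=optics.camera(n); pickle.dump(c,open(f"{n}.pkl","wb")); print(c["camera_matrix"],c["world_to_cam"],[k for k in c])
    cv2.imwrite(f"pics/{n}.png",cv2.resize(c["img"][:,:,::-1],(800,600)))
E
```

```text
pics
{'time_s': 0.0, 'qpos': array([ 1.15839968e+00,  3.00494735e-01,  1.52159742e+00,  6.02246170e-06,
        1.32069348e+00, -6.65757827e-02]), 'joint_vel': array([-5.66322479e-04, -1.57727543e-03,  1.62283625e-04, -9.33509845e-05,
        3.15261748e-04,  7.06485452e-04]), 'tau': array([ 1.93342086e-03, -5.31806266e+01, -3.52736843e+01,  7.09448196e-02,
        2.43466313e-02, -1.05026754e-04]), 'ee_pos': array([0.18632303, 0.51721682, 0.22386644]), 'eef_rot': array([-1.57071114e+00,  1.18995202e-03,  1.22497402e+00]), 'force': array([1.59418004, 0.43738583, 0.62916499]), 'moment': array([-0.01710382, -0.0140646 ,  0.00363979]), 'grip_width': 0.0943304211272387}
[[476.79092792   0.         263.40149642]
 [  0.         476.79092792 198.35734279]
 [  0.           0.           1.        ]] [[ 0.58009872  0.81448753 -0.00977401 -0.29567447]
 [-0.51654592  0.37712215  0.7687387   0.15021874]
 [ 0.62981408 -0.44089561  0.6394883  -1.5232628 ]
 [ 0.          0.          0.          1.        ]] ['img', 'range_z', 'camera_matrix', 'world_to_cam']
[[426.82753038   0.         258.21221891]
 [  0.         426.82753038 196.47815429]
 [  0.           0.           1.        ]] [[ 0.00873747 -0.99963212 -0.02567657  0.01332529]
 [ 0.99790849  0.00707197  0.06425446 -0.51869138]
 [-0.06404924 -0.02618429  0.99760317 -1.42221974]
 [ 0.          0.          0.          1.        ]] ['img', 'range_z', 'camera_matrix', 'world_to_cam']
```

View pics/scene.png

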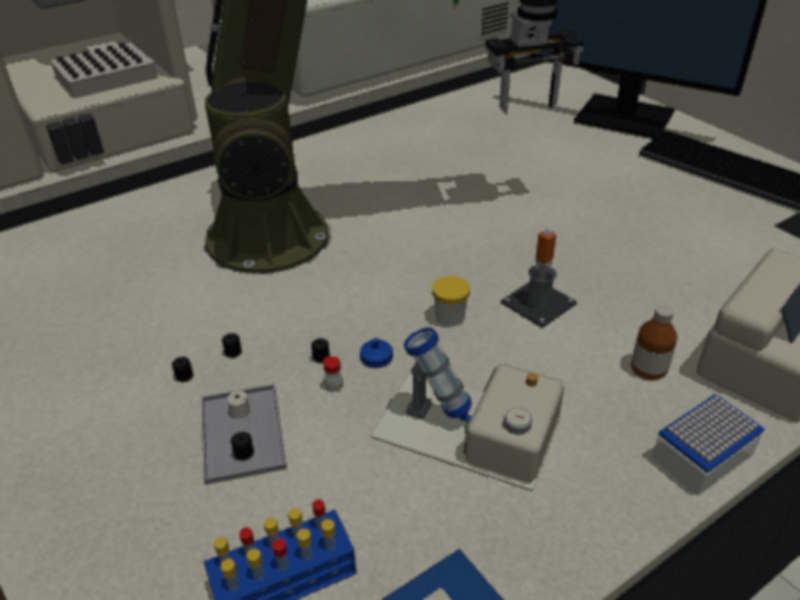

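View pics/top.png

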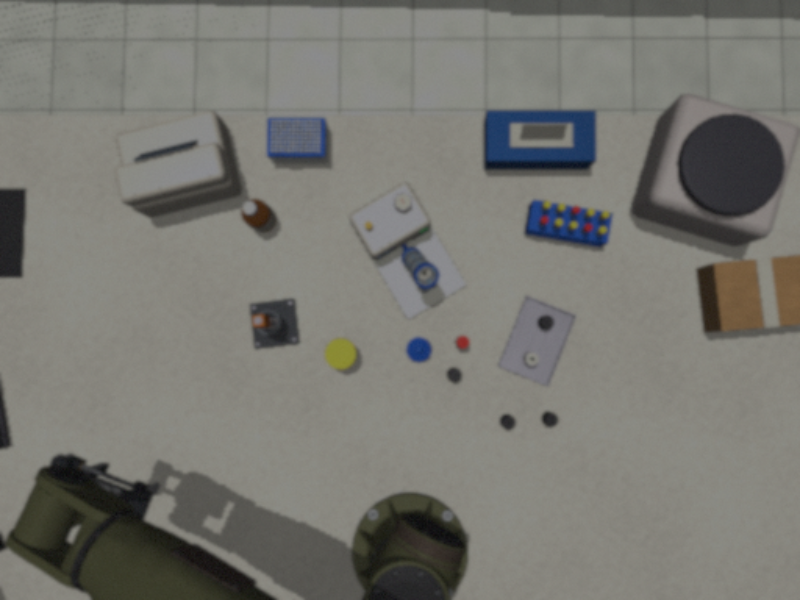

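The carbon plug is at top-view (545,323), the far one in the tray. The spare is at (532,358), the mouth at (427,275) and the rod and holder at (265,322). I'll locate them coarsely using depth.

```bash
cat > h.py <<'E'
import numpy as np,cv2,pickle
from scipy.spatial.transform import Rotation as Ro
def cloud(c,T=None):
    """world point per pixel (NaN where no reading)"""
    K=c["camera_matrix"];d=c["range_z"].astype(float);v,u=np.mgrid[:384,:512]
    P=np.stack([(u-K[0,2])*d/K[0,0],-(v-K[1,2])*d/K[1,1],-d],-1)
    if T is None:T=np.linalg.inv(c["world_to_cam"])
    P=P@T[:3,:3].T+T[:3,3];P[d<=0]=np.nan;return P
def tool(o):
    T=np.eye(4);T[:3,:3]=Ro.from_euler("xyz",o["eef_rot"]).as_matrix();T[:3,3]=o["ee_pos"];return T
def wrist(name):
    from station import ctrl,optics
    T=tool(ctrl.get_obs());c=optics.camera("wrist");c["W"]=T@c["mount"]
    pickle.dump(c,open(name+".pkl","wb"));return c
E
python3 - <<'E'
from h import *
t=pickle.load(open("top.pkl","rb"));P=cloud(t);s=pickle.load(open("scene.pkl","rb"));S=cloud(s)
def near(P,uv,w=3):
    u,v=[int(round(a*.64)) for a in uv];q=P[v-w:v+w+1,u-w:u+w+1].reshape(-1,3);i=np.nanargmax(q[:,2]);m=q[:,2]>q[i,2]-.006
    return np.round(np.nanmean(q[m],0),4)
for n,uv in dict(carbon=(545,323),spare=(532,358),mouth=(427,275),foot=(404,250),rod=(261,321),bench=(300,400),trayA=(526,300),trayB=(572,317),trayC=(548,382),trayD=(502,363)).items(): print(n,near(P,uv))
for n,uv in dict(carbon=(242,441),spare=(238,398),mouth=(422,340),rod=(546,238),coll2=(458,405)).items(): print("S",n,near(S,uv))
from station import optics
w=optics.camera("wrist");print(w["mount"],w["camera_matrix"])
E
```

```text
carbon [ 0.4856 -0.2838  0.0417]
spare [ 0.4113 -0.2567  0.043 ]
mouth [ 0.5769 -0.0289  0.1421]
foot [0.6221 0.0043 0.0879]
rod [0.482  0.2955 0.1572]
bench [0.315  0.2406 0.0051]
trayA [ 0.5388 -0.248   0.0133]
trayB [ 0.5027 -0.3456  0.0154]
trayC [ 0.361  -0.2928  0.0148]
trayD [ 0.4001 -0.1935  0.0114]
S carbon [ 0.4972 -0.2866  0.0381]
S spare [ 0.4178 -0.2562  0.0375]
S mouth [ 0.5958 -0.0376  0.1628]
S rod [0.49   0.2923 0.1537]
S coll2 [ 0.6374 -0.0088  0.0658]
[[ 9.99999892e-01 -2.55856410e-05 -4.64817281e-04  1.10621438e-03]
 [-4.44515645e-04  2.44068367e-01 -9.69757926e-01 -1.60122816e-01]
 [ 1.38259073e-04  9.69758027e-01  2.44068329e-01  7.03031596e-02]
 [ 0.00000000e+00  0.00000000e+00  0.00000000e+00  1.00000000e+00]] [[337.08483001   0.         253.05664134]
 [  0.         337.08483001 188.59726601]
 [  0.           0.           1.        ]]
```

Request:
{"name": "jog_arm", "arguments": {"targets": [[9.4,[-10.8,-3.6,-35.8],0],[9.4,[-10.8,-3.6,-35.8],0],[9.4,[-10.8,-3.6,-35.8],0],[9.4,[-10.8,-3.6,-35.8],0],[9.4,[-10.8,-3.6,-35.8],0],[9.4,[-10.8,-3.6,-35.8],0],[9.4,[-10.8,-3.6,-35.8],0],[9.4,[-10.8,-3.6,-35.8],0],[9.4,[-10.8,-3.6,-35.8],0],[9.4,[-10.8,-3.6,-35.8],0]]}}

```text
time_s: 1.15
ee_pos: [0.4864, 0.2944, 0.26]
eef_rot: [-1.57, 0.001, 1.224]
force: [-0.4, 0.1, 0.5]
grip_width: 0.0938
```

Run:
```python
from h import *
c=wrist("w_rod");cv2.imwrite("pics/w_rod.png",cv2.resize(c["img"][:,:,::-1],(800,600)))
```

```text
(no output)
```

View pics/w_rod.png

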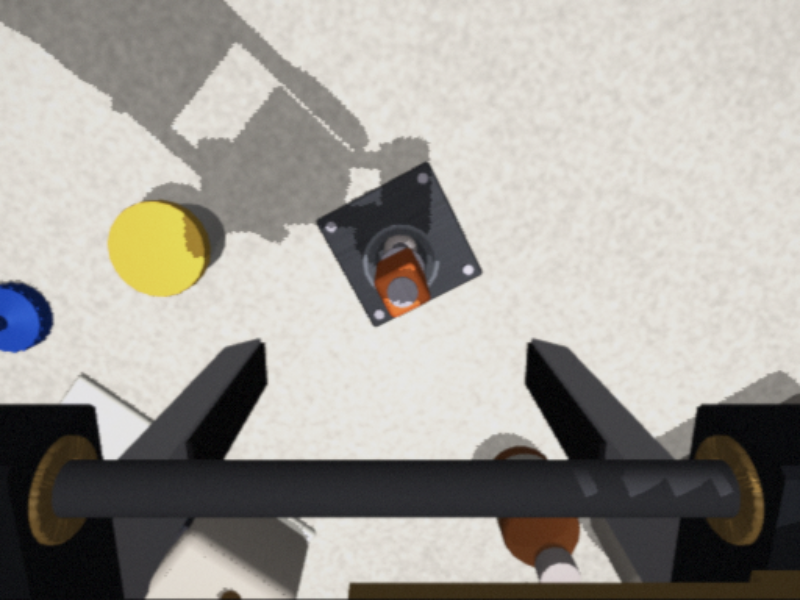

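Run:
```python
from h import *
c=pickle.load(open("w_rod.pkl","rb"));P=cloud(c,c["W"]);im=c["img"].astype(int)
def rect(m,n):
    q=P[m];r=cv2.minAreaRect((q[:,:2]*1000).astype(np.float32));print(n,m.sum(),np.round(r,1) if 0 else r,"zmed",np.median(q[:,2]),"mean",q.mean(0).round(4))
R=np.zeros((384,512),bool);R[100:215,195:315]=1
z=P[...,2]
print(np.histogram(z[R],bins=np.arange(-.01,.17,.005)))
zt=np.nanmax(z[R]);rect(R&(z>zt-.008),"top")
org=R&(im[...,0]>im[...,2]*2)&(im[...,0]>60);rect(org&(z>.08),"orange")
rect(R&(z>.002)&(z<.016)&(im.sum(-1)<330),"base")
rect(R&(z>.06)&(z<.074),"cup rim")
b=np.ones((384,512),bool);b[200:]=0;print("bench z",np.nanmedian(z[b]))
```

```text
(array([   0, 4277, 3075, 4265,   83,   25,  117,   27,    9,   11,    8,
          7,    5,    4,  120,  423,  101,    0,    0,    0,    4,   80,
         27,   23,   29,   23,   31,   28,   29,   39,   32,   52,  675,
        114,    0]), array([-0.01 , -0.005,  0.   ,  0.005,  0.01 ,  0.015,  0.02 ,  0.025,
        0.03 ,  0.035,  0.04 ,  0.045,  0.05 ,  0.055,  0.06 ,  0.065,
        0.07 ,  0.075,  0.08 ,  0.085,  0.09 ,  0.095,  0.1  ,  0.105,
        0.11 ,  0.115,  0.12 ,  0.125,  0.13 ,  0.135,  0.14 ,  0.145,
        0.15 ,  0.155,  0.16 ,  0.165]))
top 812 ((482.90863037109375, 300.66583251953125), (23.920625686645508, 24.11329460144043), 7.726522445678711) zmed 0.15306827666971728 mean [0.4822 0.301  0.1532]
orange 711 ((482.45538330078125, 300.6349792480469), (23.045284271240234, 24.193645477294922), 7.625368118286133) zmed 0.15167222803420516 mean [0.4782 0.3014 0.1445]
base 4103 ((482.6229248046875, 300.21722412109375), (98.60726928710938, 99.09404754638672), 7.60689115524292) zmed 0.007773316753260817 mean [0.4722 0.3032 0.0078]
cup rim 644 ((479.2732238769531, 301.8984375), (50.01435470581055, 41.8016357421875), 73.15567016601562) zmed 0.06843298717232585 mean [0.4761 0.3036 0.0676]
bench z -5.633978330149558e-05
```

Request:
{"name": "jog_arm", "arguments": {"targets": [[9.4,[-27.2,0,-20.9],2.18],[9.4,[-27.2,0,-20.9],2.18],[9.4,[-27.2,0,-20.9],2.18],[9.4,[-27.2,0,-20.9],2.18],[9.4,[-27.2,0,-20.9],2.18],[9.4,[-27.2,0,-20.9],2.18],[9.4,[-27.2,0,-20.9],2.18],[9.4,[-27.2,0,-20.9],2.18],[9.4,[-27.2,0,-20.9],2.18],[9.4,[-27.2,0,-20.9],2.18]]}}

```text
time_s: 2.2
ee_pos: [0.5908, -0.0311, 0.2603]
eef_rot: [-1.571, 0.0, -0.28]
force: [-0.6, 1.0, 0.7]
grip_width: 0.0936
```

Request:
{"name": "jog_arm", "arguments": {"targets": [[9.4,[0,0,0],0.68],[9.4,[0,0,0],0.68],[9.4,[0,0,0],0.68],[9.4,[0,0,0],0.68],[9.4,[0,0,0],0.68],[9.4,[0,0,0],0.68]]}}

```text
time_s: 2.8
ee_pos: [0.5908, -0.0308, 0.2604]
eef_rot: [-1.571, 0.0, -0.954]
force: [-0.1, -0.3, 0.3]
grip_width: 0.0938
```

Run:
```python
from h import *
c=wrist("w_col");cv2.imwrite("pics/w_col.png",cv2.resize(c["img"][:,:,::-1],(800,600)))
```

```text
(no output)
```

View pics/w_col.png

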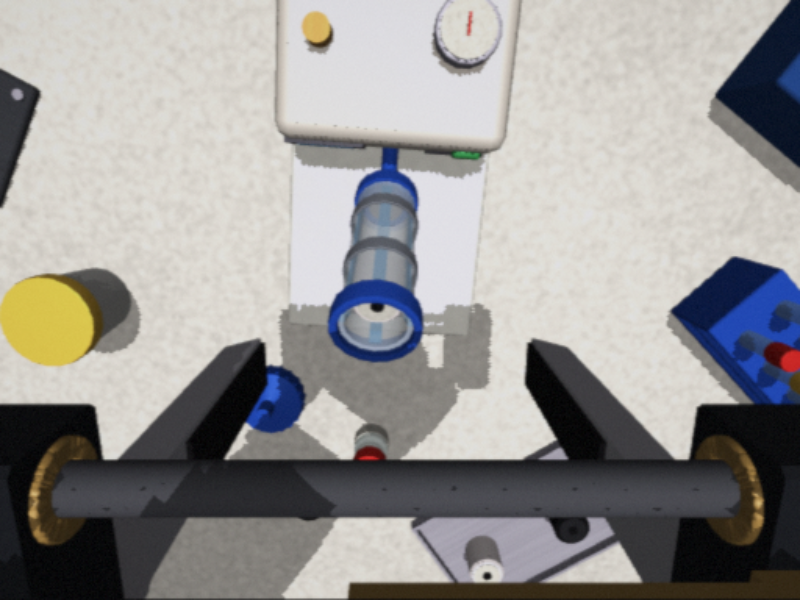

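Run:
```python
from h import *
from scipy.optimize import least_squares
c=pickle.load(open("w_col.pkl","rb"));P=cloud(c,c["W"]);im=c["img"].astype(int);z=P[...,2]
blue=(im[...,2]>im[...,0]*1.6)&(im[...,2]>70)
R=np.zeros((384,512),bool);R[172:238,203:278]=1
q=P[R&blue];q=q[(q[:,2]>.12)&(q[:,2]<.19)]
print(len(q),q.min(0),q.max(0))
def ax(yaw):return np.array([-np.sin(.5)*np.cos(yaw),-np.sin(.5)*np.sin(yaw),np.cos(.5)])
# collar: flat top annulus (h=0,r 21..25.5) or outside wall (r=25.5,h<0) 
def res(p,q=q):
    a=ax(p[3]);d=q-p[:3];h=d@a;r=np.linalg.norm(d-np.outer(h,a),axis=1)
    top=np.hypot(h,np.maximum(r-.0255,0)+np.maximum(.021-r,0));wall=np.hypot(r-.0255,np.maximum(h,0))
    return np.minimum(top,wall)
best=min((least_squares(res,[.59+dx,-.035+dy,.155,yw],loss="soft_l1",f_scale=.001) for dx in(-.005,.005) for dy in(-.005,.005) for yw in(.45,.6,.75)),key=lambda s:s.cost)
print(best.x.round(4),np.median(res(best.x)),best.cost)
# box edges/top rect and foot collar
for n,(v0,v1,u0,u1) in dict(foot=(105,135,225,272)).items():
    R=np.zeros((384,512),bool);R[v0:v1,u0:u1]=1;f=P[R&blue];print(n,f.mean(0).round(4))
R=np.zeros((384,512),bool);R[0:96,160:340]=1;m=R&(z>.07)&(z<.095);print("box",cv2.minAreaRect((P[m][:,:2]*1000).astype(np.float32)),np.median(z[m]))
R=np.zeros((384,512),bool);R[90:215,180:320]=1;m=R&(z>.0055)&(z<.012)&(im.min(-1)>120);print("plate",cv2.minAreaRect((P[m][:,:2]*1000).astype(np.float32)))
# white plug top: bright/depth inside ring
a=ax(best.x[3]);d=P-best.x[:3];h=d@a;r=np.linalg.norm(d-h[...,None]*a,axis=-1)
m=(r<.012)&(h>-.06);print("white",np.percentile(h[m],[10,50,90]),m.sum())
# carbon/spare
```

```text
1414 [ 0.54965046 -0.05385456  0.13894273] [ 0.60029167 -0.00272647  0.16801257]
[ 0.5721 -0.0303  0.1547  0.5554] 0.0004014063197641635 0.0005148081364074888
foot [nan nan nan]
box ((690.12939453125, 40.738731384277344), (84.29104614257812, 149.7346954345703), 35.062129974365234) 0.0846269555174784
plate ((594.4161987304688, -16.998947143554688), (145.93138122558594, 149.52691650390625), 31.226430892944336)
white [-0.01970084 -0.01910241 -0.01843532] 225
```

Request:
{"name": "jog_arm", "arguments": {"targets": [[9.4,[14.9,6,-22.9],-0.6],[9.4,[14.9,6,-22.9],-0.6],[9.4,[14.9,6,-22.9],-0.6],[9.4,[14.9,6,-22.9],-0.6],[9.4,[14.9,6,-22.9],-0.6],[9.4,[14.9,6,-22.9],-0.6],[9.4,[14.9,6,-22.9],-0.6],[9.4,[14.9,6,-22.9],-0.6]]}}

```text
time_s: 3.65
ee_pos: [0.4901, -0.286, 0.2003]
eef_rot: [-1.57, 0.0, -0.354]
force: [0.1, 0.3, 0.7]
grip_width: 0.0942
```

Run:
```python
from h import *
c=wrist("w_tray");cv2.imwrite("pics/w_tray.png",cv2.resize(c["img"][:,:,::-1],(800,600)))
P=cloud(c,c["W"]);im=c["img"].astype(int);z=P[...,2]
ok=np.ones_like(z,bool);ok[215:]=0
m=ok&(z>.028)&(z<.045)&(np.hypot(P[...,0]-.47,P[...,1]+.28)<.12)
n,l,s,ce=cv2.connectedComponentsWithStats(m.astype(np.uint8))
for i in range(1,n):
    if s[i,4]>80:
        q=P[l==i];q=q[q[:,2]>np.median(q[:,2])-.003];print(s[i],cv2.minEnclosingCircle((q[:,:2]*1000).astype(np.float32)),np.median(q[:,2]),im[l==i].mean())
m=ok&(z>.0095)&(z<.0135)&(np.hypot(P[...,0]-.45,P[...,1]+.27)<.12);q=P[m];print(len(q),cv2.minAreaRect((q[:,:2]*1000).astype(np.float32)))
```

```text
[153 160  31  31 756] ((412.308837890625, -253.81930541992188), 15.163731575012207) 0.03699681546201128 179.71075837742504
[238 162  30  31 731] ((490.1432800292969, -285.0323181152344), 15.068876266479492) 0.03698527484787023 43.02279981760146
1166 ((452.5635681152344, -265.39208984375), (106.43072509765625, 165.48907470703125), 68.3150405883789)
```

View pics/w_tray.png

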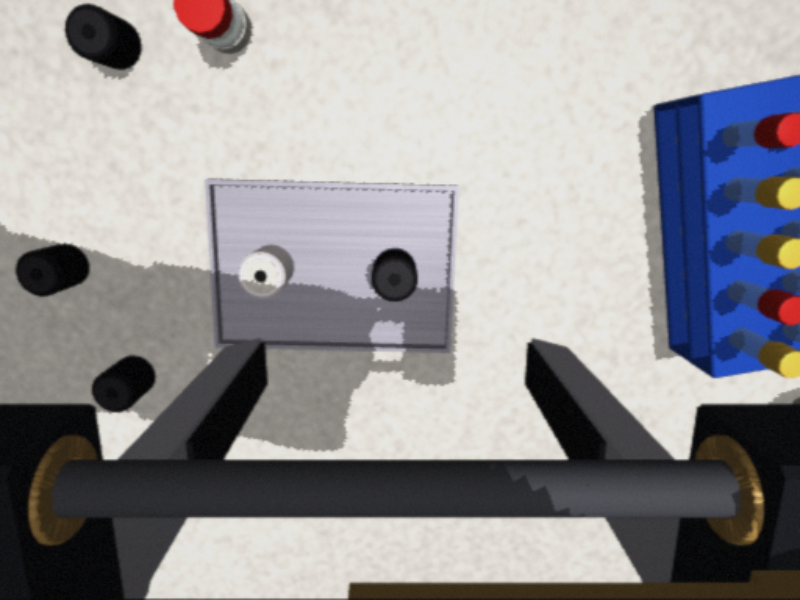

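Request:
{"name": "jog_arm", "arguments": {"targets": [[5,[0,5,0.1],0.028],[5,[0,10,0.1],0.028],[5,[0,14,0.1],0.028],[5,[0,15.8,0.1],0.028],[5,[0,15.8,0.1],0.028],[2,[0,15.8,0.1],0.028],[2,[0,15.8,0.1],0.028],[2,[0,15.8,0.1],0.028],[2,[0,15.8,0.1],0.028],[2,[0,15.8,0.1],0.028]], "grip_force": 10}}

```text
time_s: 4.7
ee_pos: [0.4911, -0.2854, 0.0437]
eef_rot: [-1.571, -0.002, -0.383]
force: [-1.3, 1.6, 6.6]
grip_width: 0.0292
```

Request:
{"name": "jog_arm", "arguments": {"targets": [[2,[0,-0.2,0],0],[2,[0,-0.2,-3.6],0],[2,[0,-0.2,-4],0],[2,[0,-0.4,-4.4],0],[2,[0,-0.55,-4.8],0],[2,[0,-0.67,-5.2],0],[2,[0,-0.67,-5.2],0],[2,[0,-0.67,-5.2],0]]}}

```text
time_s: 5.5
ee_pos: [0.4712, -0.3332, 0.0493]
eef_rot: [-1.571, -0.0, -0.383]
force: [0.0, 1.0, 1.6]
grip_width: 0.0296
```

Request:
{"name": "jog_arm", "arguments": {"targets": [[2,[0,0,0],0],[2,[0,-2,1],0],[2,[0,-7,2],0],[2,[0,-10,2],0],[2,[0,-10,2],0]], "grip_force": 30}}

```text
time_s: 6.0
ee_pos: [0.4801, -0.3157, 0.1537]
eef_rot: [-1.573, -0.007, -0.382]
force: [0.1, 0.1, -0.6]
grip_width: 0.0289
```

Run:
```python
from h import *
from station import ctrl
o=ctrl.get_obs();print(o["ee_pos"],o["eef_rot"],o["grip_width"])
c=wrist("w_tilt");cv2.imwrite("pics/w_tilt.png",cv2.resize(c["img"][150:350,150:360,::-1],(630,600)))
P=cloud(c,c["W"]);T=tool(o);Q=(P-T[:3,3])@T[:3,:3]
m=(abs(Q[...,0])<.013)&(abs(Q[...,2])<.04)&(Q[...,1]>-.03)&(Q[...,1]<.06)
q=Q[m];print(len(q))
for y in np.arange(-.02,.05,.004):
    k=(q[:,1]>=y)&(q[:,1]<y+.004)&(abs(q[:,0])<.004)
    if k.sum()>2:print(round(y,3),k.sum(),q[k,2].min().round(4),np.median(q[k,2]).round(4),q[k,2].max().round(4))
```

```text
[ 0.48010058 -0.31571717  0.15370297] [-1.57301803 -0.00704096 -0.38241838] 0.028949390711436904
3237
0.0 236 0.0024 0.0091 0.0132
0.004 283 -0.0053 0.0023 0.0152
0.008 213 -0.0119 -0.0054 0.0173
0.012 109 -0.0137 0.0171 0.0194
0.016 86 0.0176 0.0196 0.0216
0.02 76 0.0197 0.0216 0.0237
0.024 69 0.022 0.0237 0.0255
0.028 33 0.0241 0.0251 0.0259
```

View pics/w_tilt.png

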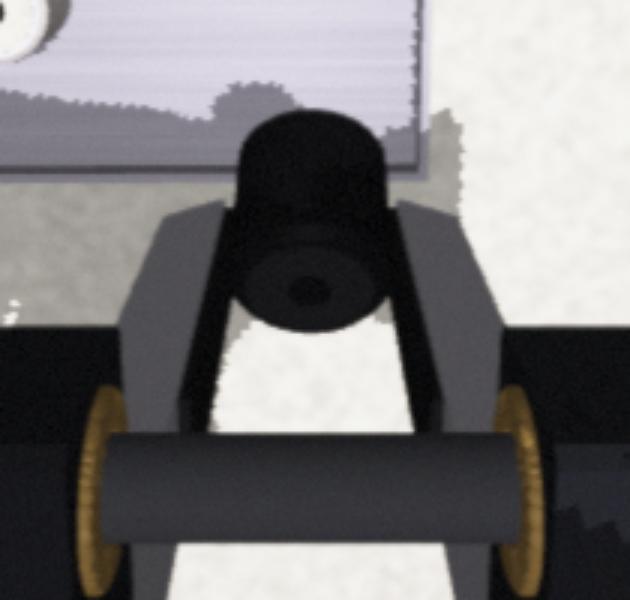

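Request:
{"name": "jog_arm", "arguments": {"targets": [[2,[0,-4,2],0],[2,[-3.6,-6.6,10],0.64],[2,[-3.6,-6.6,27.8],0.64],[2,[-3.6,-6.6,27.8],0.64],[2,[-3.6,-6.6,27.8],0.64],[2,[-3.6,-6.6,27.8],0.64],[2,[-3.6,-6.6,27.8],0.64],[2,[-3.6,-6.6,27.8],0.64],[2,[-3.6,-6.6,27.8],0.64],[2,[-3.6,-6.6,27.8],0.64]]}}

```text
time_s: 7.05
ee_pos: [0.5487, -0.0445, 0.2143]
eef_rot: [-1.572, 0.001, -1.024]
force: [-0.1, -0.6, -0.7]
grip_width: 0.029
```

```bash
cat >> h.py <<'E'
M=np.array([.5721,-.0303,.1547]);YAW=.55;A=np.array([-np.sin(.5)*np.cos(YAW),-np.sin(.5)*np.sin(YAW),np.cos(.5)])
def goto(p,s,o):
    """tool shift (cm) putting tool point p on column axis at height s above the rim"""
    T=tool(o);return (100*T[:3,:3].T@(M+s*A-T[:3,:3]@p-T[:3,3])).round(2)
def where(p,o):
    T=tool(o);d=T[:3,:3]@p+T[:3,3]-M;h=d@A;return "h %.4f off"%h,(T[:3,:3].T@(d-h*A)).round(4)
E
python3 - <<'E'
from h import *
from station import ctrl
o=ctrl.get_obs();print(o["ee_pos"],o["eef_rot"],o["force"],o["grip_width"])
p=[0,.0381,.0142];print(where(p,o))
for s in(.025,.012,0,-.008,-.017):print(s,goto(p,s,o))
E
```

```text
[ 0.54867611 -0.04451403  0.21425187] [-1.57201701e+00  6.72862020e-04 -1.02385350e+00] [-0.14839832 -0.59431644 -0.69818363] 0.029035483580152933
('h 0.0252 off', array([-0.0001,  0.0006, -0.0012]))
0.025 [ 0.01 -0.05  0.13]
0.012 [0.01 1.09 0.75]
0 [0.01 2.14 1.33]
-0.008 [0.01 2.84 1.71]
-0.017 [0.01 3.63 2.14]
```

Request:
{"name": "jog_arm", "arguments": {"targets": [[2,[0,0,0.1],0],[2,[0,1.1,0.75],0],[2,[0,2.1,1.3],0],[2,[0,2.5,1.5],0],[2,[0,2.8,1.7],0],[2,[0,2.8,1.7],0]]}}

```text
time_s: 7.65
ee_pos: [0.5636, -0.0346, 0.1866]
eef_rot: [-1.571, 0.0, -1.023]
force: [0.8, -1.2, 0.1]
grip_width: 0.0288
```

Request:
{"name": "jog_arm", "arguments": {"targets": [[2,[0,0.2,0.1],0],[2,[0,0.4,0.2],0],[2,[0,0.6,0.33],0],[2,[0,0.8,0.44],0],[2,[0,0.8,0.44],0],[2,[0,0.8,0.44],0]]}}

```text
time_s: 8.25
ee_pos: [0.5673, -0.0325, 0.1791]
eef_rot: [-1.571, -0.0, -1.023]
force: [0.0, -0.1, 0.0]
grip_width: 0.0287
```

Run:
```python
from h import *
from station import ctrl,optics
o=ctrl.get_obs();print(o["ee_pos"],o["eef_rot"],o["force"],o["moment"],where([0,.0381,.0142],o))
c=wrist("w_in");cv2.imwrite("pics/w_in.png",cv2.resize(c["img"][130:350,130:380,::-1],(680,600)))
```

```text
[ 0.56734502 -0.03245343  0.1791402 ] [-1.57085364e+00 -2.31151576e-05 -1.02294932e+00] [ 0.04718618 -0.09419975  0.04598884] [-0.10160079  0.17256315 -0.02167336] ('h -0.0163 off', array([-0.0006, -0.0007,  0.0012]))
```

View pics/w_in.png

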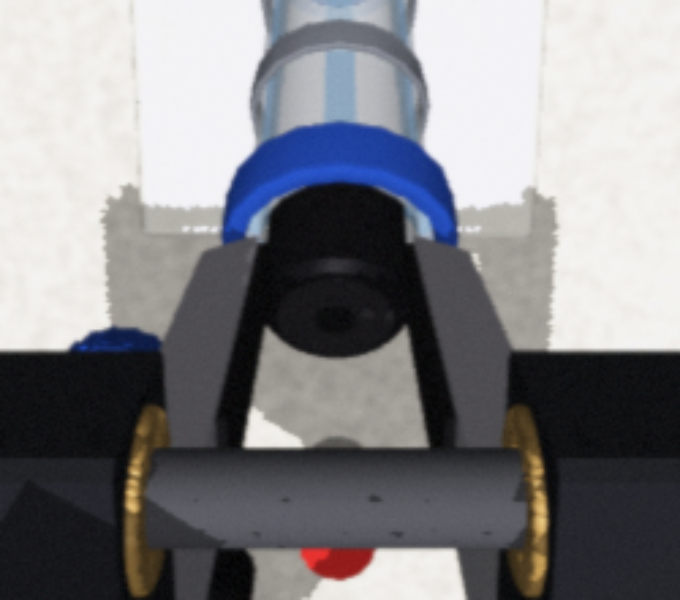

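Request:
{"name": "jog_arm", "arguments": {"targets": [[2,[0,0.08,0],0],[2,[0,0.16,0.02],0],[2,[0,0.2,0.03],0],[2,[0,0.2,0.03],0]]}}

```text
time_s: 8.7
ee_pos: [0.5677, -0.0324, 0.1772]
eef_rot: [-1.571, -0.0, -1.023]
force: [1.1, -1.8, 0.4]
grip_width: 0.0291
```

Run:
```python
from h import *
from station import ctrl
o=ctrl.get_obs();print(o["ee_pos"],o["force"],o["moment"],where([0,.0381,.0142],o))
c=wrist("w_in2");P=cloud(c,c["W"]);T=tool(o);Q=(P-T[:3,3])@T[:3,:3]
m=(abs(Q[...,0])<.005)&(abs(Q[...,2])<.03)&(Q[...,1]>-.02)&(Q[...,1]<.03)
q=P[m];d=q-M;h=d@A;print(np.percentile(h,[50,80,90,97]).round(4))
```

```text
[ 0.56766943 -0.03237244  0.17715671] [ 1.05041849 -1.79653165  0.42921937] [-0.30837835 -0.01206735  0.033772  ] ('h -0.0182 off', array([-0.0005, -0.0003,  0.0006]))
[0.0121 0.0168 0.0171 0.0175]
```

Request:
{"name": "jog_arm", "arguments": {"targets": [[5,[0,0,0],0],[5,[0,0,0],0],[5,[0,0,0],0],[5,[0,-3,0],0],[5,[0,-7.3,0],0],[5,[-5,-7.3,1.5],0],[5,[-32.9,-7.3,10.1],0.415],[5,[-32.9,-7.3,10.1],0.415],[5,[-32.9,-7.3,10.1],0.415],[5,[-32.9,-7.3,10.1],0.415]]}}

```text
time_s: 9.75
ee_pos: [0.5078, 0.2012, 0.2503]
eef_rot: [-1.571, 0.0, -1.443]
force: [0.1, -0.5, 0.2]
grip_width: 0.0498
```

Request:
{"name": "jog_arm", "arguments": {"targets": [[5,[0,0,0],0],[5,[0,0,0],0],[5,[0,0,0],0],[5,[0,0,0],0],[5,[0,0,0],0]]}}

```text
time_s: 10.25
ee_pos: [0.5089, 0.1986, 0.2501]
eef_rot: [-1.571, -0.0, -1.44]
force: [0.6, -0.9, 0.1]
grip_width: 0.0497
```

Run:
```python
from h import *
from station import ctrl,optics
o=ctrl.get_obs();print(o["ee_pos"],o["eef_rot"],o["force"])
T=tool(o);print((100*T[:3,:3].T@(np.array([.4827,.3004,.128])-T[:3,3])).round(2))
c=wrist("w_rod2");P=cloud(c,c["W"]);z=P[...,2];m=(z>.145)&(z<.158)&(np.hypot(P[...,0]-.4827,P[...,1]-.3)<.03);print(m.sum(),m.sum()>30 and cv2.minAreaRect((P[m][:,:2]*1000).astype(np.float32)))
s=optics.camera("scene");cv2.imwrite("pics/s2.png",cv2.resize(s["img"][190:330,200:380,::-1],(770,600)))
```

```text
[0.5088885  0.19857945 0.25014265] [-1.57082848e+00 -5.87276103e-05 -1.43959172e+00] [ 0.56945367 -0.85823333  0.07394063]
[-10.44  12.21  -1.26]
918 ((483.6318359375, 299.566162109375), (24.042953491210938, 24.13993263244629), 7.857001781463623)
```

View pics/s2.png

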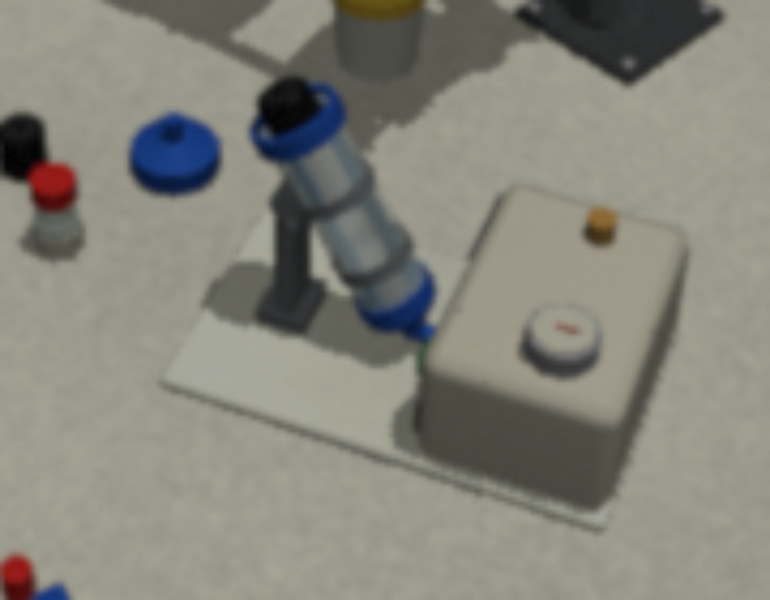

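Request:
{"name": "jog_arm", "arguments": {"targets": [[5,[-5,0,-0.6],0],[5,[-10.4,0,-1.2],0],[5,[-10.4,2,-1.2],0],[5,[-10.4,7,-1.2],0],[5,[-10.4,12.2,-1.2],0],[5,[-10.4,12.2,-1.2],0],[1.5,[-10.4,12.2,-1.2],0],[1.5,[-10.4,12.2,-1.2],0],[1.5,[-10.4,12.2,-1.2],0],[1.5,[-10.4,12.2,-1.2],0]], "grip_force": 20}}

```text
time_s: 11.35
ee_pos: [0.4836, 0.3013, 0.13]
eef_rot: [-1.568, 0.001, -1.438]
force: [1.3, -0.8, 7.5]
grip_width: 0.0237
```

Request:
{"name": "jog_arm", "arguments": {"targets": [[1.5,[0,0,0],0],[1.5,[0,0,0],0],[1.5,[0,0,0],0]]}}

```text
time_s: 11.65
ee_pos: [0.4836, 0.3014, 0.1301]
eef_rot: [-1.568, 0.001, -1.438]
force: [-1.2, -0.3, 8.0]
grip_width: 0.024
```

Request:
{"name": "jog_arm", "arguments": {"targets": [[1.5,[0,-3,0],0],[1.5,[0,-5.2,0],0],[1.5,[0,-5.2,0],0],[1.5,[0,-5.2,0],0]]}}

```text
time_s: 12.05
ee_pos: [0.4828, 0.301, 0.18]
eef_rot: [-1.57, 0.0, -1.438]
force: [-0.6, -0.5, -1.4]
grip_width: 0.0239
```

Request:
{"name": "jog_arm", "arguments": {"targets": [[1.5,[0,0,-0.3],0],[1.5,[0,-0.05,-1.1],0],[1.5,[0,-0.07,-1.8],0],[1.5,[0,0,-2.6],0],[1.5,[0,0.06,-3.4],0],[1.5,[0,0.2,-4.2],0],[1.5,[0,0.37,-4.9],0],[1.5,[0,0.6,-5.6],0],[1.5,[0,0.87,-6.3],0],[1.5,[0,0.87,-6.3],0]], "grip_force": 10}}

```text
time_s: 13.05
ee_pos: [0.4195, 0.2927, 0.1712]
eef_rot: [-1.572, 0.0, -1.438]
force: [-0.5, 0.1, -0.8]
grip_width: 0.0241
```

Request:
{"name": "jog_arm", "arguments": {"targets": [[1.5,[0,0,0],0],[1.5,[0,0,0],0],[1.5,[0,-4,0.5],0],[1.5,[0,-9,1],0],[1.5,[0,-12,1],0],[1.5,[0,-12,1],0],[1.5,[0,-12,1],0]], "grip_force": 50}}

```text
time_s: 13.75
ee_pos: [0.4303, 0.294, 0.2909]
eef_rot: [-1.571, 0.0, -1.438]
force: [0.1, 0.4, -2.2]
grip_width: 0.0236
```

Run:
```python
from h import *
from station import ctrl
o=ctrl.get_obs();print(o["ee_pos"],o["eef_rot"],o["force"],o["grip_width"])
c=wrist("w_rt");cv2.imwrite("pics/w_rt.png",cv2.resize(c["img"][60:350,80:430,::-1],(724,600)))
P=cloud(c,c["W"]);T=tool(o);Q=(P-T[:3,3])@T[:3,:3]
m=(abs(Q[...,0])<.004)&(abs(Q[...,2])<.09)&(Q[...,1]>-.05)&(Q[...,1]<.14)
q=Q[m];print(len(q))
for y in np.arange(-.04,.135,.005):
    k=(q[:,1]>=y)&(q[:,1]<y+.005)
    if k.sum()>1:print(round(y,3),k.sum(),q[k,2].min().round(4),np.median(q[k,2]).round(4),q[k,2].max().round(4))
```

```text
[0.43033038 0.29403224 0.29094422] [-1.57101946e+00  3.02541177e-05 -1.43808520e+00] [ 0.1090577   0.39835789 -2.22512255] 0.02363501016078435
2746
-0.03 33 -0.0011 0.0017 0.0065
-0.025 595 -0.0097 0.0026 0.0097
-0.02 243 -0.0125 0.0096 0.0127
-0.015 158 0.0108 0.0127 0.0151
-0.01 147 0.0132 0.0154 0.0174
-0.005 147 0.0159 0.018 0.0206
-0.0 125 0.0184 0.0209 0.0227
0.005 110 0.0216 0.0234 0.0252
0.01 108 0.0238 0.0259 0.0283
0.015 103 0.0269 0.0285 0.0306
0.02 153 0.0291 0.0324 0.0362
0.025 32 0.0306 0.0353 0.0365
0.035 33 0.0336 0.0345 0.0357
0.04 75 0.0331 0.0363 0.0386
0.045 67 0.0365 0.039 0.0408
0.05 58 0.0395 0.0416 0.0433
0.055 66 0.0419 0.0443 0.046
0.06 53 0.0445 0.0469 0.0487
0.065 57 0.0467 0.0496 0.0516
0.07 56 0.0501 0.0521 0.0545
0.075 52 0.0524 0.055 0.0569
0.08 48 0.0554 0.0575 0.0594
0.085 82 0.0587 0.0614 0.067
0.09 98 0.0606 0.067 0.0705
0.095 39 0.0698 0.0712 0.0734
0.1 8 0.0726 0.073 0.0734
```

View pics/w_rt.png

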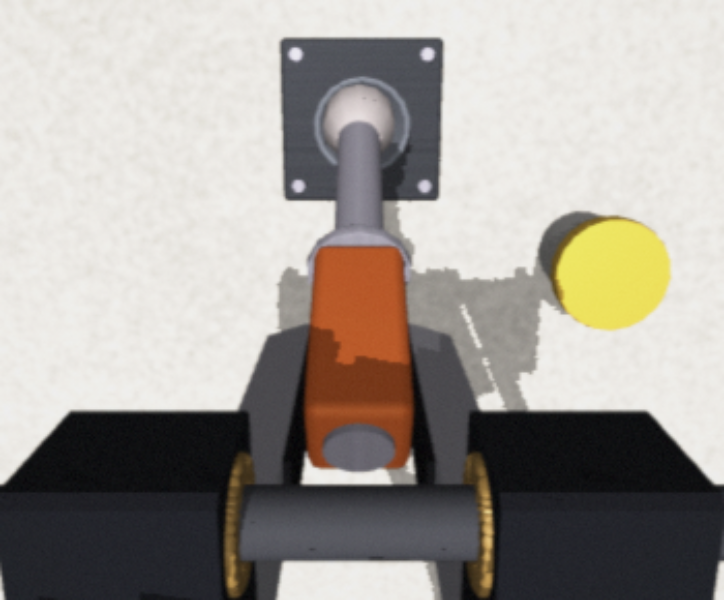

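```bash
cat >> h.py <<'E'
def goto2(p,s,o,yaw):
    T=tool(o);R2=Ro.from_euler("xyz",[-np.pi/2,0,yaw]).as_matrix();return (100*T[:3,:3].T@(M+s*A-R2@p-T[:3,3])).round(2)
E
python3 - <<'E'
from h import *
from station import ctrl
o=ctrl.get_obs();p=np.array([0,.1082,.0628])
for s in(.06,.035):print(goto2(p,s,o,YAW-np.pi/2))
T=tool(o);print(T[:3,:3]@p+T[:3,3])
E
```

```text
[37.73 -2.53  1.41]
[37.24 -0.33  2.51]
[0.4921322  0.30212909 0.181776  ]
```

Request:
{"name": "jog_arm", "arguments": {"targets": [[1.5,[0,-2.5,0],0],[1.5,[37.7,-2.5,1.4],-0.417],[1.5,[37.7,-2.5,1.4],-0.417],[1.5,[37.7,-2.5,1.4],-0.417],[1.5,[37.7,-2.5,1.4],-0.417],[1.5,[37.7,-2.5,1.4],-0.417],[1.5,[37.7,-2.5,1.4],-0.417],[1.5,[37.7,-2.5,1.4],-0.417],[1.5,[37.7,-2.5,1.4],-0.417],[1.5,[37.7,-2.5,1.4],-0.417]]}}

```text
time_s: 14.8
ee_pos: [0.494, -0.0818, 0.3142]
eef_rot: [-1.574, 0.002, -1.026]
force: [0.0, 0.3, -1.9]
grip_width: 0.0237
```

Request:
{"name": "jog_arm", "arguments": {"targets": [[1.5,[0,0,0],0],[1.5,[0,0,0],0],[1.5,[0,0,0],0],[1.5,[0,0,0],0]]}}

```text
time_s: 15.2
ee_pos: [0.4941, -0.0768, 0.3164]
eef_rot: [-1.571, 0.0, -1.019]
force: [0.4, -0.2, -0.4]
grip_width: 0.0237
```

Run:
```python
from h import *
from station import ctrl
o=ctrl.get_obs();p=np.array([0,.1082,.0628]);print(o["ee_pos"],o["eef_rot"],where(p,o))
for s in(.06,.03,.018,.008,0,-.02,-.04,-.052):print(s,goto(p,s,o))
c=wrist("w_pre");cv2.imwrite("pics/w_pre.png",cv2.resize(c["img"][0:290,80:430,::-1],(724,600)))
P=cloud(c,c["W"]);d=P-M;h=d@A;r=np.linalg.norm(d-h[...,None]*A,axis=-1)
T=tool(o);Q=(P-T[:3,3])@T[:3,:3];k=(r<.03)&(abs(h)<.03)&(c["img"].max(-1)<60);print("carbon top",np.percentile(h[k],[50,90,97]),k.sum())
m=(abs(Q[...,0])<.004)&(abs(Q[...,2])<.09)
for y in(.0,.01,.05,.06,.07,.08):
    q=Q[m&(abs(Q[...,1]-y)<.003)];print(y,np.median(q[:,2]).round(4))
# lateral centre of stem
q=Q[(abs(Q[...,1]-.065)<.01)&(abs(Q[...,0])<.02)&(abs(Q[...,2]-.05)<.02)];print("stem x",q[:,0].min(),q[:,0].max())
```

```text
[ 0.49411811 -0.07684741  0.31640517] [-1.57078215e+00  2.64839095e-05 -1.01948249e+00] ('h 0.0604 off', array([-0.0012, -0.0005,  0.0009]))
0.06 [ 0.12  0.09 -0.08]
0.03 [0.12 2.72 1.36]
0.018 [0.12 3.77 1.94]
0.008 [0.12 4.65 2.42]
0 [0.12 5.35 2.8 ]
-0.02 [0.12 7.11 3.76]
-0.04 [0.12 8.86 4.72]
-0.052 [0.12 9.91 5.29]
carbon top [0.01416174 0.01547156 0.01597142] 1092
0.0 0.0197
0.01 0.025
0.05 0.0406
0.06 0.0461
0.07 0.0512
0.08 0.0566
stem x -0.007687620292904041 0.0072165527384912675
```

View pics/w_pre.png

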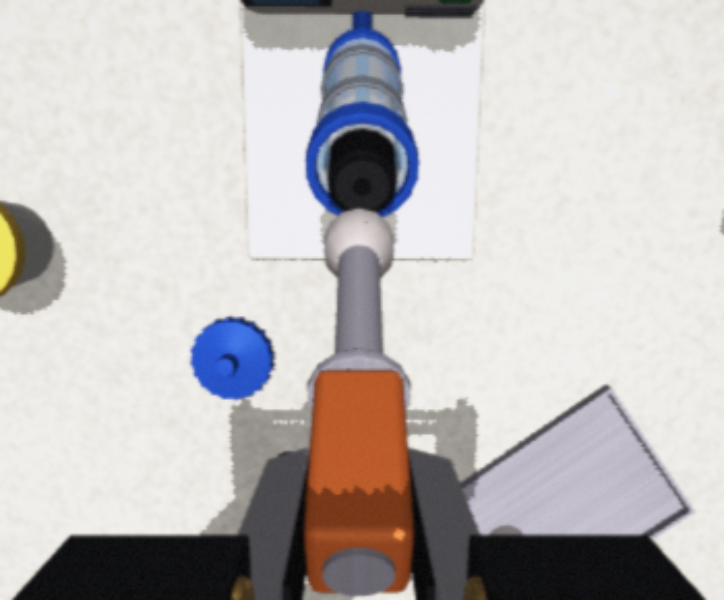

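Request:
{"name": "jog_arm", "arguments": {"targets": [[1.5,[0.1,2.7,1.35],0],[1.5,[0.1,3.8,1.95],0],[1.5,[0.1,4.2,2.18],0],[1.5,[0.1,4.65,2.42],0],[1.5,[0.1,5.0,2.6],0],[1.5,[0.1,5.35,2.8],0],[1.5,[0.1,5.35,2.8],0]], "grip_force": 60}}

```text
time_s: 15.95
ee_pos: [0.5186, -0.0639, 0.2628]
eef_rot: [-1.571, 0.0, -1.021]
force: [0.0, -0.4, -1.2]
grip_width: 0.0236
```

Run:
```python
from h import *
from station import ctrl
o=ctrl.get_obs();p=np.array([0,.1082,.0628]);print(o["ee_pos"],o["eef_rot"],o["force"],o["force"]@A,o["moment"],where(p,o))
c=wrist("w_p1");P=cloud(c,c["W"]);T=tool(o);Q=(P-T[:3,3])@T[:3,:3]
m=(abs(Q[...,0])<.004)&(abs(Q[...,2])<.09)
for y in(.0,.01,.05,.06,.07,.08):
    q=Q[m&(abs(Q[...,1]-y)<.003)];print(y,len(q),np.median(q[:,2]).round(4))
```

```text
[ 0.51861664 -0.06392466  0.26279942] [-1.57066504e+00  1.89756726e-05 -1.02099790e+00] [ 0.01567204 -0.37776175 -1.21283298] -0.9761034147820201 [-0.10521819  0.18290682  0.01102888] ('h 0.0001 off', array([ 0.0007,  0.0002, -0.0003]))
0.0 157 0.0197
0.01 133 0.0249
0.05 86 0.0405
0.06 73 0.0457
0.07 58 0.0512
0.08 52 0.0565
```

Request:
{"name": "jog_arm", "arguments": {"targets": [[1.5,[-0.05,0.53,0.29],0],[1.5,[-0.05,1.05,0.58],0],[1.5,[-0.05,1.58,0.86],0],[1.5,[-0.05,2.1,1.15],0],[1.5,[-0.05,2.63,1.44],0],[1.5,[-0.05,3.16,1.73],0],[1.5,[-0.05,3.68,2.01],0],[1.5,[-0.05,4.03,2.2],0]]}}

```text
time_s: 16.8
ee_pos: [0.5372, -0.0519, 0.2221]
eef_rot: [-1.571, 0.0, -1.021]
force: [-3.1, -1.9, 3.3]
grip_width: 0.0236
```

Request:
{"name": "jog_arm", "arguments": {"targets": [[1.5,[0,0.18,0.1],0],[1.5,[0,0.26,0.14],0],[1.5,[0,0.35,0.19],0]]}}

```text
time_s: 17.1
ee_pos: [0.5386, -0.0511, 0.2192]
eef_rot: [-1.571, -0.0, -1.021]
force: [-3.1, -1.3, 2.9]
grip_width: 0.0237
```

Request:
{"name": "jog_arm", "arguments": {"targets": [[1.5,[0,0.09,0.05],0],[1.5,[0,0.18,0.1],0]]}}

```text
time_s: 17.3
ee_pos: [0.5395, -0.0508, 0.2179]
eef_rot: [-1.571, -0.001, -1.021]
force: [-9.1, -3.9, 15.2]
grip_width: 0.0238
```

```bash
cat > chk.py <<'E'
from h import *
from station import ctrl
o=ctrl.get_obs();p=np.array([0,.1082,.0628]);print(o["time_s"],o["ee_pos"],o["eef_rot"],o["force"],o["force"]@A,where(p,o))
c=wrist("w_p2");P=cloud(c,c["W"]);T=tool(o);Q=(P-T[:3,3])@T[:3,:3]
m=(abs(Q[...,0])<.004)&(abs(Q[...,2])<.09)
ys=[];zs=[]
for y in(-.01,.0,.01,.05,.055,.06):
    q=Q[m&(abs(Q[...,1]-y)<.003)];print(y,len(q),np.median(q[:,2]).round(4),end="; ")
# rod top (d coordinate) to detect slip along the handle
d=np.array([0,.8847,.4662]);k=(abs(Q[...,0])<.01)&(abs(Q[...,2])<.02)&(Q[...,1]<-.01)&(Q[...,1]>-.05);print("top d",np.percentile((Q[k]@d),[2,10,30]))
E
python3 chk.py
```

```text
17.3 [ 0.53947577 -0.05075992  0.21788935] [-1.57082551e+00 -5.99882829e-04 -1.02108147e+00] [-9.12849438 -3.91623492 15.23776016] 18.08477709892489 ('h -0.0511 off', array([ 0.0005,  0.0001, -0.0002]))
-0.01 177 0.0144; 0.0 156 0.0196; 0.01 126 0.0249; 0.05 187 0.0576; 0.055 194 0.057; 0.06 155 0.0553; top d [-0.02207049 -0.02163895 -0.01977006]
```

Request:
{"name": "jog_arm", "arguments": {"targets": [[1.5,[0,0.05,0.03],0],[1.5,[0,0.1,0.05],0],[1.5,[0,0.1,0.05],0]]}}

```text
time_s: 17.65
ee_pos: [0.5397, -0.0508, 0.2179]
eef_rot: [-1.571, -0.001, -1.021]
force: [-10.9, -4.7, 17.5]
grip_width: 0.0234
```

```bash
python3 chk.py
```

```text
17.65 [ 0.53968358 -0.05075619  0.21794281] [-1.57089272e+00 -1.11644812e-03 -1.02113406e+00] [-10.89708735  -4.69854799  17.48712227] 20.97768049209204 ('h -0.0512 off', array([ 0.0006,  0.    , -0.0001]))
-0.01 179 0.0144; 0.0 164 0.0197; 0.01 130 0.0249; 0.05 174 0.057; 0.055 198 0.057; 0.06 150 0.0554; top d [-0.02206736 -0.0216525  -0.01982848]
```

Request:
{"name": "jog_arm", "arguments": {"targets": [[1.5,[0,0.12,0.06],0],[1.5,[0,0.12,0.06],0]]}}

```text
time_s: 17.9
ee_pos: [0.54, -0.0508, 0.2179]
eef_rot: [-1.571, -0.002, -1.021]
force: [-19.1, -6.0, 30.7]
grip_width: 0.0236
```

Request:
{"name": "jog_arm", "arguments": {"targets": [[1.5,[0,-2,-1.1],0],[1.5,[0,-4,-2.2],0],[1.5,[0,-6,-3.3],0],[1.5,[0,-8,-4.4],0],[1.5,[0,-10.6,-5.8],0],[1.5,[0,-12,-6.5],0],[1.5,[0,-12,-6.5],0],[1.5,[0,-12,-6.5],0]]}}

```text
time_s: 18.7
ee_pos: [0.4852, -0.0838, 0.3341]
eef_rot: [-1.571, 0.001, -1.021]
force: [0.0, -0.5, -2.3]
grip_width: 0.0235
```

```bash
python3 chk.py
python3 - <<'E'
from h import *
from station import optics
c=pickle.load(open("w_p2.pkl","rb"));P=cloud(c,c["W"]);d=P-M;h=d@A;r=np.linalg.norm(d-h[...,None]*A,axis=-1)
k=(r<.013)&(h<.02)&(h>-.13);print("in bore",np.percentile(h[k],[5,25,50,75,95]).round(4),k.sum())
s=optics.camera("scene")["img"][190:330,230:350,::-1]
cv2.imwrite("pics/chk.png",np.hstack([cv2.resize(c["img"][0:180,150:340,::-1],(420,400)),cv2.resize(s,(343,400))]))
E
```

```text
18.7 [ 0.48517464 -0.08376195  0.33408536] [-1.57126007e+00  7.66791534e-04 -1.02110355e+00] [ 0.02350873 -0.52824268 -2.30504047] -1.900099732899984 ('h 0.0813 off', array([ 0.0001,  0.0002, -0.0003]))
-0.01 185 0.0143; 0.0 159 0.0196; 0.01 126 0.0249; 0.05 89 0.0407; 0.055 77 0.0433; 0.06 71 0.0457; top d [-0.02199367 -0.02160603 -0.01972425]
in bore [-0.0524 -0.0517 -0.0512 -0.0508 -0.05  ] 184
```

View pics/chk.png

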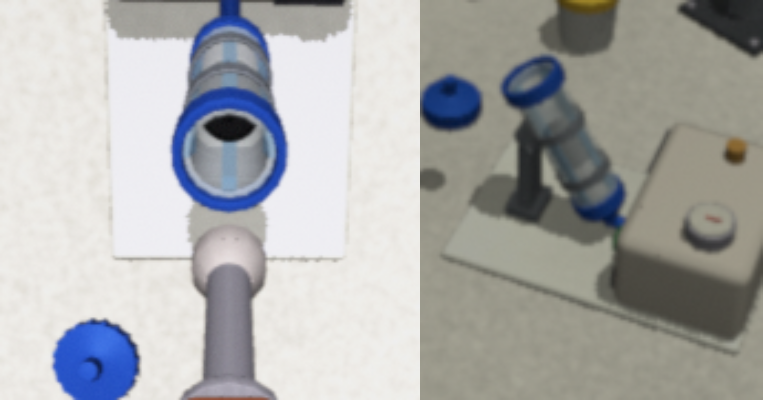

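```bash
cat >> h.py <<'E'
def foot2(p,F,o,yaw):
    T=tool(o);R2=Ro.from_euler("xyz",[-np.pi/2,0,yaw]).as_matrix();return (100*T[:3,:3].T@(np.array(F)-R2@p-T[:3,3])).round(2)
E
python3 - <<'E'
from h import *
from station import ctrl
o=ctrl.get_obs();p=np.array([0,.1082,.0628])
for z in(.2,.12):print(foot2(p,[.4845,.3004,z],o,-1.436))
E
```

```text
[-35.3    2.58  14.28]
[-35.28  10.58  14.29]
```

Request:
{"name": "jog_arm", "arguments": {"targets": [[1.5,[-35.3,2.6,14.3],0.415],[1.5,[-35.3,2.6,14.3],0.415],[1.5,[-35.3,2.6,14.3],0.415],[1.5,[-35.3,2.6,14.3],0.415],[1.5,[-35.3,2.6,14.3],0.415],[1.5,[-35.3,2.6,14.3],0.415],[1.5,[-35.3,2.6,14.3],0.415],[1.5,[-35.3,2.6,14.3],0.415],[1.5,[-35.3,2.6,14.3],0.415],[1.5,[-35.3,2.6,14.3],0.415]]}}

```text
time_s: 19.8
ee_pos: [0.422, 0.2926, 0.3078]
eef_rot: [-1.573, -0.001, -1.434]
force: [1.0, 0.5, -2.0]
grip_width: 0.0235
```

Request:
{"name": "jog_arm", "arguments": {"targets": [[1.5,[0,2,0],0],[1.5,[0,6,0],0],[1.5,[0,8,0],0],[1.5,[0,8,0],0],[1.5,[0,8,0],0]]}}

```text
time_s: 20.3
ee_pos: [0.4231, 0.2911, 0.23]
eef_rot: [-1.57, 0.0, -1.437]
force: [0.2, -0.2, -1.2]
grip_width: 0.0239
```

Run:
```python
from h import *
from station import ctrl
o=ctrl.get_obs();p=np.array([0,.1082,.0628]);T=tool(o);print(o["ee_pos"],o["eef_rot"],T[:3,:3]@p+T[:3,3])
for z in(.07,.0565):print(foot2(p,[.4845,.3004,z],o,-1.436))
```

```text
[0.42309117 0.29107262 0.22995215] [-1.57029815e+00  9.69513104e-05 -1.43722150e+00] [0.48538378 0.29945377 0.12178345]
[-0.1   5.18 -0.07]
[-0.1   6.53 -0.07]
```

Lower into the cup, then straighten.

Request:
{"name": "jog_arm", "arguments": {"targets": [[1.5,[-0.1,3,-0.07],0],[1.5,[-0.1,5,-0.07],0],[1.5,[-0.1,5.8,-0.07],0],[1.5,[-0.1,6.5,-0.07],0],[1.5,[-0.1,6.5,-0.07],0]]}}

```text
time_s: 20.8
ee_pos: [0.4221, 0.2926, 0.1647]
eef_rot: [-1.57, 0.0, -1.436]
force: [0.3, -1.2, -1.3]
grip_width: 0.0237
```

Request:
{"name": "jog_arm", "arguments": {"targets": [[1.5,[0,0,0],0],[1.5,[0,-0.33,0.7],0],[1.5,[0,-0.65,1.45],0],[1.5,[0,-0.9,2.2],0],[1.5,[0,-1.1,2.9],0],[1.5,[0,-1.27,3.65],0],[1.5,[0,-1.4,4.4],0],[1.5,[0,-1.47,5.2],0],[1.5,[0,-1.5,5.95],0],[1.5,[0,-1.5,5.95],0]], "grip_force": 10}}

```text
time_s: 21.8
ee_pos: [0.482, 0.3007, 0.1796]
eef_rot: [-1.569, 0.0, -1.436]
force: [-0.2, -1.1, -0.9]
grip_width: 0.0237
```

```bash
cat > chk2.py <<'E'
from h import *
from station import ctrl
o=ctrl.get_obs();print(o["time_s"],o["ee_pos"],o["eef_rot"],o["force"],o["grip_width"])
c=wrist("w_b");cv2.imwrite("pics/w_b.png",cv2.resize(c["img"][60:350,80:430,::-1],(724,600)))
P=cloud(c,c["W"]);T=tool(o);Q=(P-T[:3,3])@T[:3,:3]
m=(abs(Q[...,0])<.005)&(abs(Q[...,2])<.05)&(Q[...,1]<.075)
for y in np.arange(-.03,.075,.005):
    q=Q[m&(abs(Q[...,1]-y)<.0025)]
    if len(q)>2:print(y.round(3),len(q),q[:,2].min().round(4),np.median(q[:,2]).round(4),q[:,2].max().round(4))
E
python3 chk2.py
```

```text
21.8 [0.4820025  0.30067299 0.17955385] [-1.56949711e+00  1.40384973e-04 -1.43647478e+00] [-0.19729959 -1.11809863 -0.90207756] 0.023727382121581497
-0.03 172 -0.0094 -0.001 0.0042
-0.025 789 -0.0105 0.001 0.0087
-0.02 127 0.0072 0.0083 0.009
-0.015 100 0.0076 0.0086 0.0093
-0.01 95 0.0082 0.0088 0.0097
-0.005 94 0.0084 0.0091 0.0098
0.0 75 0.0088 0.0094 0.0099
0.005 75 0.009 0.0096 0.0103
0.01 71 0.0093 0.01 0.0104
0.015 62 0.0096 0.0102 0.0108
0.02 62 0.0101 0.0105 0.0112
0.025 49 0.0103 0.0107 0.0115
0.03 117 0.01 0.0121 0.0141
0.035 7 0.0128 0.0136 0.014
0.055 17 0.0069 0.0074 0.008
0.06 34 0.0061 0.0077 0.0084
0.065 31 0.0061 0.0079 0.0086
0.07 33 0.0065 0.0083 0.0089
```

Request:
{"name": "jog_arm", "arguments": {"targets": [[1.5,[0,0,0.3],0],[1.5,[0,0,0.6],0],[1.5,[0,0,0.6],0],[1.5,[0.05,0,0.35],0],[1.5,[0.05,1.5,0.35],0],[1.5,[0.05,3,0.35],0],[1.5,[0.05,4.2,0.35],0],[1.5,[0.05,4.2,0.35],0]]}}

```text
time_s: 22.65
ee_pos: [0.4835, 0.3004, 0.1356]
eef_rot: [-1.573, -0.001, -1.436]
force: [0.4, 0.2, -0.8]
grip_width: 0.0238
```

```bash
python3 chk2.py
```

```text
22.65 [0.48348714 0.30036971 0.13563716] [-1.57308658e+00 -7.53898240e-04 -1.43592999e+00] [ 0.44414824  0.17951645 -0.78814288] 0.02382948435373864
-0.03 203 -0.0091 -0.0016 0.0047
-0.025 773 -0.0113 0.0016 0.009
-0.02 107 0.0076 0.0084 0.0091
-0.015 99 0.0078 0.0085 0.0092
-0.01 86 0.008 0.0086 0.009
-0.005 89 0.0079 0.0086 0.0094
0.0 72 0.0079 0.0087 0.0093
0.005 61 0.0081 0.0088 0.0094
0.01 70 0.0082 0.0089 0.0094
0.015 54 0.0085 0.0089 0.0093
0.02 58 0.0084 0.0091 0.0095
0.025 45 0.0086 0.0091 0.0095
0.03 117 0.0079 0.0102 0.0124
0.035 8 0.0108 0.0117 0.0121
0.055 7 0.0045 0.0052 0.0056
0.06 26 0.0032 0.0048 0.0053
0.065 103 0.0031 0.0226 0.0256
0.07 72 0.0031 0.0186 0.0216
```

Request:
{"name": "jog_arm", "arguments": {"targets": [[1.5,[0,0.15,0],0],[1.5,[0,0.27,0],0],[1.5,[0,0.27,0],0],[5,[0,0.27,0],0],[5,[0,0.27,0],0],[5,[0,0.27,0],0],[5,[0,0.27,0],0]], "grip_force": 5}}

```text
time_s: 23.4
ee_pos: [0.4842, 0.3007, 0.1345]
eef_rot: [-1.571, 0.0, -1.436]
force: [0.2, -0.3, -0.6]
grip_width: 0.0494
```

Request:
{"name": "jog_arm", "arguments": {"targets": [[5,[0,-2,0],0],[5,[0,-5,0],0],[5,[0,-9,0],0],[5,[0,-14,0],0],[5,[0,-14,4],0],[5,[0,-14,6],0],[5,[0,-14,6],0],[5,[0,-14,6],0]]}}

```text
time_s: 24.2
ee_pos: [0.5434, 0.3086, 0.2739]
eef_rot: [-1.572, -0.0, -1.436]
force: [-0.8, 0.6, -0.7]
grip_width: 0.0498
```

Run:
```python
from h import *
from station import ctrl,optics
o=ctrl.get_obs();print(o["time_s"],o["ee_pos"],o["force"],o["grip_width"])
c=wrist("w_end");P=cloud(c,c["W"]);z=P[...,2];m=(z>.145)&(z<.165)&(np.hypot(P[...,0]-.483,P[...,1]-.3)<.03);print(m.sum(),cv2.minAreaRect((P[m][:,:2]*1000).astype(np.float32)),np.median(z[m]))
s=optics.camera("scene")["img"][:,:,::-1];cv2.imwrite("pics/end.png",cv2.resize(s,(800,600)))
t=optics.camera("top");Pt=cloud(t);a=cloud(pickle.load(open("top.pkl","rb")))
for n,u,v in(("spare",340,229),("tray carbon spot",349,207)):
    for X in(a,Pt):q=X[v-3:v+4,u-3:u+4].reshape(-1,3);print(n,np.nanmax(q[:,2]).round(4),end=" ")
```

```text
24.2 [0.54338875 0.30858846 0.27388832] [-0.79713741  0.57381106 -0.66451497] 0.04982107897345614
693 ((484.4207763671875, 301.57183837890625), (23.323902130126953, 23.833932876586914), 7.4885969161987305) 0.1527580157814834
spare 0.0467 spare 0.0442 tray carbon spot 0.0451 tray carbon spot 0.0086
```

View pics/end.png

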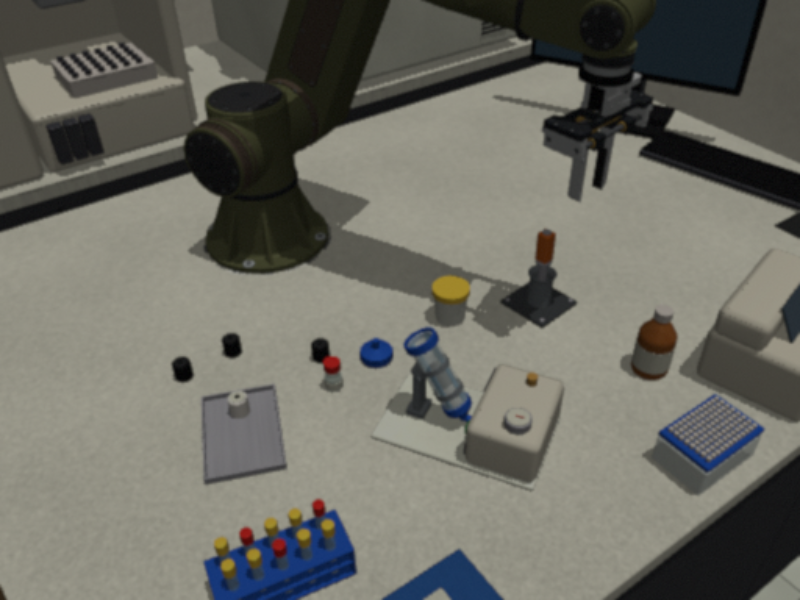

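```bash
python3 -c "
from station import ctrl
print(ctrl.hand_in())"
```

```text
the job is handed in; nothing more can be done
None
```

The job is done and handed in at about 24 s of the 67 s allowed. The hand-in gave no verdict.

- **Carbon plug:** I took the far black plug from the tray, tipped it about 28° against the tray wall, and pushed it about 17–18 mm into the mouth. That left it a millimetre or two short of the white plug. I let go there, and the picture showed it seated in line with the column.
- **Ramming:** I tipped the rod in its holder cup to the same lean and rammed both plugs down. They stopped dead: the reading along the column rose to 21 N and then about 36 N with no further travel.
- **Rod:** I stood it straight and lowered it back into the holder.

**Last checks:**
- The carbon's top reads 51.2 mm below the rim against the nominal 52 mm, within the 2 mm calibration. I could not see the white plug on the stop, so its position is inferred from the dead stop and that depth.
- The rod top is at 152.8 mm, against 153.1 mm at the start, and its position is within about 2 mm of where it stood.
- In the final picture the spare plug and the other bench items look unmoved, and the gripper is open and clear of everything.
- No check failed.

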